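Clamp the glue press with a ratchet wrench

TASK

Take the red-handled ratchet wrench from its wooden rest, set its socket fully down over the hex head of the screw on the green glue press, and swing the handle back and forth, turning the screw clockwise (seen from above) and letting the ratchet slip on each return stroke, until the boards are clamped at about 1.1 newton metres on the screw; much more would crush them. Then let go, leaving the wrench sitting fully home on the screw, and do not disturb the other things on the bench.

Things in the scene. Friction and masses are not known exactly. Their poses are not given: they have to be found in the camera images.
- wrench_grip (a point): Centre of the red grip of the loose ratchet wrench (450 g, steel head 56 mm across), 105 mm from the socket's axis, 32 mm above the socket's mouth. The bar is 20 mm wide, 16 mm tall; red from 71 to 175 mm from the axis. x points along the handle towards the head, z up through the wrench's top. Centre of mass about 30 mm from the axis.
- rest: Fixed wooden rest under the wrench: board 10 mm thick, 70 mm wide; the socket's mouth stands on it, so the grip's centre is 42 mm above the table. A saddle 24 mm high, 20 mm long, 50 mm wide holds the bar 150 mm from the socket's axis. Origin on the table under that axis, handle to -x.
- socket_hex (a point): Centre of the mouth (lower face) of the socket under the head, z up its axis, x square to a pair of flats. Hex hole 32 mm across flats, 18 mm deep, with a flared mouth (5 mm high, 3 mm lead-in per side). Swinging the handle clockwise seen from above drives the socket; counter-clockwise it slips (under 0.1 N m, a catch every 15 degrees).
- socket (a joint): Ratchet slip in rad, 0 at the start: grows as the handle is swung counter-clockwise (seen from above) against the standing socket.
- screw_foot (a point): Foot of the press screw's hex head, on its axis, 112 mm above the table; z up, x square to a pair of flats. The head is 30 mm across flats, 20 mm tall, above a 44 mm brass washer. With the wrench fully home the socket's mouth is 2 mm above this point. The screw stays where it is left.
- press: The green glue press, fixed: bed 170 x 230 x 30 mm, two columns 196 mm apart along its y axis with tops 113 mm above the table, and a crossbeam 50 mm wide, 105 mm high, between them with the screw in its middle. Origin at the centre of its underside, z up.
- stack: Stack of glued boards, 130 x 100 x 31 mm, in the press's bed; origin under its centre. The screw (15 mm a turn) turns at a steady 0.75 N m until, after 1.0 to 2.6 rad (unknown beforehand), the plate meets the boards; then torque climbs some 0.7 N m per rad: 100 N of clamping at 1.0 N m, 190 at 1.2, over 250 crushes. After a brisk swing the standing torque reads up to 0.3 N m low, after a slow one 0.1.
- tape: Bystander: a roll of paper tape, 96 mm across, 22 mm high, lying flat. Origin at the centre of its underside.
- sanding_block: Bystander: a cork sanding block 70 x 45 x 30 mm. Origin at the centre of its underside.
- glue: Bystander: a white glue bottle with red cap, 52 mm across, 140 mm tall. Origin at the centre of its underside.
- spray: Bystander: a spray can, 56 mm across, 160 mm tall. Origin at the centre of its underside.
- tub: Bystander: an open yellow tub, 90 mm across, 70 mm tall. Origin at the centre of its underside.
- screwdriver: Bystander: a screwdriver with green handle lying flat, about 200 mm long. Origin at the centre of its underside.
- glider: Bystander: a delicate wooden model glider on a stand, 150 x 200 mm, 130 mm tall. Origin at the centre of its underside.
Things that resemble listed ones, but are neither listed nor needed, are in the scene too. What is shaped like the part that bears wrench_grip but purple is not meant.

How it is judged:
On the way, in this order (a step that is already met when the one before it is completed fails the run):
1. the wrench's socket sits fully home over the hex head (horizontal distance between socket_hex and screw_foot below 0.004 m and z of socket_hex in the frame of screw_foot between -0.003 and 0.006 m and angle between socket_hex's own z axis and vertical below 0.12 rad), for 0.2 s.
2. with the wrench on the hex head, the screw is tightened in strokes (the ratchet has slipped 0.5 rad or more) until the boards are held with more than 80 N (all of step 1 and contact force between press and stack above 80 N and value of joint socket above 0.5 rad), for 0.1 s.
At the end, for the whole second after the job is handed in: The boards are held with 80 to 240 N (about 0.95 to 1.3 N m on the screw), the ratchet has slipped at least 0.5 rad in all, and the wrench sits home on the hex head: socket mouth within 4 mm of the screw's axis, less than 6 mm above the head's foot, tilted less than 0.12 rad (all of step 2 and contact force between press and stack below 240 N); the robot touches nothing.
It fails at once if the boards are crushed: clamped with more than 250 N (contact force between press and stack above 250 N).
It fails at once if a bystander is moved by more than 20 mm (distance of any of tape, sanding_block, glue, spray, tub, screwdriver, glider from where it was at the start of the episode above 0.02 m).
It also fails if it takes over 72 s, if anything falls off the work surface, if the arm or the gripper's body presses on something with over 40 N, if the wrist force passes 120 N, or if a joint passes its speed limit or range.

ROBOT

A 6-joint arm with a two-finger parallel gripper is mounted at the origin on the work surface. World frame = base frame: x ahead of the robot, y to its left, z up, the work surface at z = 0. Lengths are in m, angles in rad, forces in N, time in s.
With the tool pointing down it reaches from about 0.375 to 0.925 m from the base axis. Payload 5.7 kg.
Tool frame: the origin (TCP) lies midway between the tips of the shut fingers; the grasp point (between the pads) lies 19 mm behind it (r.hold_point_z is the distance from the TCP to the grasp point, in m); z points along the fingers, y is the line along which they close (so a half turn about z gives the same grasp; the last joint's range is limited). The gripper opens to 85 mm and grips with 20 to 120 N. Pads are 22 mm wide; open, the fingers measure 114 mm over their backs; the gripper's body (76 mm by 85 mm) begins 54 mm behind the grasp point. The pads swing forward as they close: fully open they stand 13 mm farther back than shut.
Start: joints at [1.127, 0.359, 1.51, -0, 1.272, -0.115], TCP at [0.194, 0.568, 0.231] pointing down, gripper open.
Joint ranges: [-2.97, 2.97], [-1.01, 2.36], [0.21, 2.38], [-0.96, 4.11], [0.2, 2.71], [-2.98, 2.98]. Speed limits (rad/s): [2.39, 2.39, 3.14, 3.14, 3.14, 3.14].

INTERFACE

Orientations are given as a 3x3 rotation matrix whose columns are the frame's x, y, z axes.
In Python, from cell import r gives the robot as it stands. The module is installed in compiled form; this text tells all that it offers.
- The arm moves only by the shell command python3 -m creep 'ROWS' [OPENING] [FORCE]. ROWS is JSON, a list of rows, each an object of numbers: "x", "y", "z": the shift along the world's x, y, z in m; "turn": the turn about the world's z in degrees. A call has 1 to 10 rows; each row shifts and turns the commanded pose from where the row before left it; what a row does not reach is not made up. A row lasts 1/8 s, in which the tool goes at most 62.5 mm and 10.7 degrees, less where a joint would pass 70% of its speed; a pose out of reach is approached as far as the arm can. A call with a gripper value outside its range is refused whole. OPENING is the closure in counts, from 0 (fully open) to 255 (shut), set as the call begins (- or left out, the last holds). The fingers move at their own pace and stop on an object; FORCE is the grip in N (left out, the last holds). Time passes only in rows, so rows that do not move let the fingers close. It gives the time, the measured TCP pose, the force, the opening and the grip force at its end, in the units of the state.
- r.state(): the state, without advancing time (a new reading comes with each control period).
- r.read_camera(name): name is "side" or "top"; returns (picture, depth): 420x560x3 uint8, blue, green, red; 420x560 float32, m along the optical axis (not along the pixel's ray), 0 where there is no reading.
- r.calibration(name): a dict with "camera_matrix" (3x3 intrinsics, pixels), "rvec" (rotation vector, rad) and "tvec" (3), from world to camera coordinates, as OpenCV has them. Camera axes: x right, y down, z forward; pixel columns grow to the right and rows downward; lengths in m; the calibration is good to about 2 mm. A picture is of the moment at which its call begins. calibration takes no time and is no camera call.
- r.close_job(): hands the job in; it is judged then, once.
Trained networks look in the newest picture that a camera, given by its name, has taken for a name from the list of things; names that differ only in an ending like _2 or _b are one class to them, and where a whole thing is asked for, a point or a joint stands for the part that bears it (a point fixed in the world has none). Each returns a list of dicts, best first, with "p" (0 to 1); they miss things now and then, are a little off and sometimes report something else, mostly with a low value. They report only what shows in the picture. A call takes as long as a camera call. They do not tell look-alikes from the thing itself.
- r.spot_in(camera, thing): "xy" ([column, row] in pixels, amid what is visible of it).
- r.regions_of(camera, thing): "pixels" (420x560 bool, what is visible of it) and "xy" ([column, row] in pixels, amid what is visible of it).
- r.landmark_of(camera, thing): "xy" ([column, row] in pixels: a listed point, or the origin of a listed thing).
The state is a dict: "t": time; "joint_positions": joint angles; "joint_velocities": joint speeds; "effort": joint torques, N m; "ee_pos": TCP position; "eef_rot": TCP orientation; "contact_force": force on the tool from outside, world axes, zero at the start; "ft_torque": the same for the moment, N m; "grip_width": opening from 0.0 (shut) to 1.0 (fully open); "finger_force": force on a finger pad.
Only numpy, scipy, OpenCV 4.12 (cv2) and the standard library are available. Lean on these libraries where they do the work, as an engineer would, in place of code of your own. Each camera call takes 0.05 s, during which the arm holds its last target. There are 200 camera calls.

## Working session

There is one attempt and no reset: what is moved stays moved. The work goes in short steps, Python scripts to look and compute and a shell command to move; the robot and the scene stay as the last step left them, time stands still between calls to the robot, and variables do not carry over. Pictures are saved under pics/ and viewed, at most 10 in all, crops included, and the job is handed in when it is done.

```bash
mkdir -p pics
cat > h.py <<'E'
from cell import r
import numpy as np, cv2
def cam(n):
    c=r.calibration(n); R=cv2.Rodrigues(np.array(c["rvec"],float))[0]
    return np.array(c["camera_matrix"],float),R,np.array(c["tvec"],float).ravel()
def at_z(n,xy,z):
    K,R,t=cam(n); d=R.T@np.linalg.inv(K)@np.array([xy[0],xy[1],1.]); o=-R.T@t
    return o+d*(z-o[2])/d[2]
def cloud(n,depth):
    K,R,t=cam(n); v,u=np.mgrid[:420,:560]
    P=np.stack([(u-K[0,2])/K[0,0]*depth,(v-K[1,2])/K[1,1]*depth,depth],-1)
    return (P-t)@R
def proj(n,p):
    K,R,t=cam(n); q=K@(R@np.array(p)+t); return q[:2]/q[2]
E
python3 - <<'E'
from h import *
ims=[]
for n in("top","side"):
    im,d=r.read_camera(n); cv2.imwrite(f"pics/{n}0.png",im); np.save(f"{n}0.npy",d)
    K,R,t=cam(n); print(n,"cam at",(-R.T@t).round(3),K[0,0])
    for th,z in(("wrench_grip",.042),("socket_hex",.01),("screw_foot",.112),("press",0),("rest",0),("glider",0),("glue",0),("spray",0)):
        for k in r.landmark_of(n,th)[:3]: print(n,th,round(k["p"],2),np.round(k["xy"],1),at_z(n,k["xy"],z).round(4))
print({k:np.round(v,3) for k,v in r.state().items()})
E
```

```text
top cam at [0.26  0.084 1.571] 491.59794347451015
top wrench_grip 0.78 [221.3 224.8] [0.5272 0.2576 0.042 ]
top wrench_grip 0.6 [ 91.3 274. ] [0.3611 0.6487 0.042 ]
top screw_foot 0.61 [355.3 193.9] [ 0.6236 -0.1542  0.112 ]
top press 0.81 [350.9 200.4] [ 0.6291 -0.158   0.    ]
top press 0.45 [352.6 198. ] [ 0.6374 -0.1636  0.    ]
top rest 0.74 [215.8 195.8] [0.6302 0.2853 0.    ]
top rest 0.29 [348.4 199.6] [ 0.6315 -0.1498 -0.    ]
top glider 0.82 [159.1 189.6] [0.645  0.4714 0.    ]
top glue 0.84 [440.7 247.5] [ 0.4821 -0.4499  0.    ]
top spray 0.64 [434.8 190.6] [ 0.6714 -0.4363  0.    ]
side cam at [0.277 1.253 1.381] 458.0768076075556
side wrench_grip 0.84 [259.3 256.2] [0.5333 0.2549 0.042 ]
side wrench_grip 0.77 [285.1 371.8] [0.3658 0.6683 0.042 ]
side socket_hex 0.4 [231.6 263.5] [0.6334 0.2827 0.01  ]
side screw_foot 0.62 [264. 144.] [ 0.6288 -0.3032  0.112 ]
side screw_foot 0.37 [260.1 169.1] [ 0.6113 -0.1379  0.112 ]
side press 0.91 [256.4 188.4] [ 0.6306 -0.1349  0.    ]
side rest 0.58 [234.3 266.4] [ 0.6228  0.2868 -0.    ]
side rest 0.39 [218.7 306.7] [0.6339 0.4632 0.    ]
side glider 0.91 [219.6 305.3] [0.6323 0.4572 0.    ]
side glue 0.82 [303.1 152. ] [ 0.4668 -0.4146  0.    ]
side glue 0.71 [205. 232.] [0.7784 0.1446 0.    ]
side spray 0.58 [265.1 143. ] [ 0.6561 -0.4489  0.    ]
{'t': np.float64(0.9), 'joint_positions': array([ 1.127,  0.359,  1.51 , -0.   ,  1.273, -0.115]), 'joint_velocities': array([-0.001,  0.   , -0.002,  0.001, -0.   ,  0.001]), 'effort': array([-0.0000e+00, -5.2758e+01, -2.7904e+01, -0.0000e+00,  2.0000e-03,
        0.0000e+00]), 'ee_pos': array([0.194, 0.568, 0.231]), 'eef_rot': array([[-0.946,  0.323, -0.   ],
       [ 0.323,  0.946, -0.   ],
       [ 0.   , -0.   , -1.   ]]), 'contact_force': array([-0.094,  0.185,  0.229]), 'ft_torque': array([-0.028,  0.021, -0.048]), 'finger_force': np.float64(0.0), 'grip_width': np.float64(0.996)}
```

View pics/top0.png

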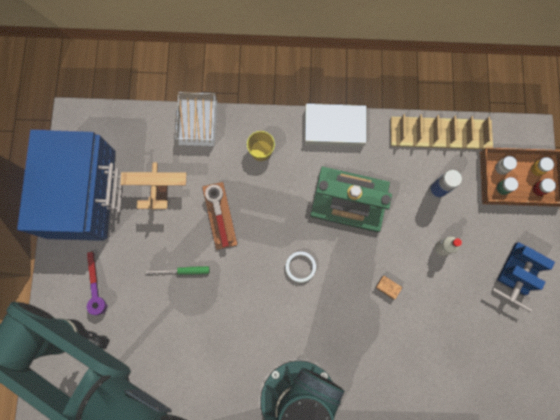

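View pics/side0.png

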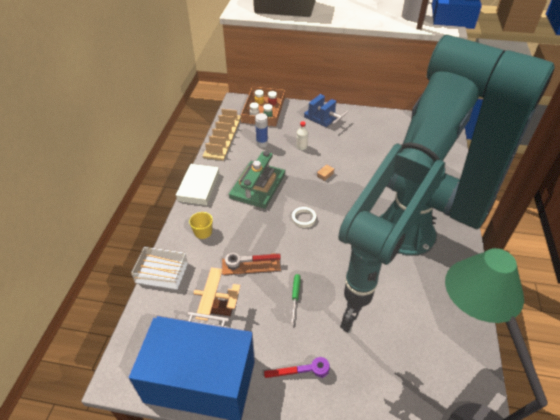

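Two candidates for the wrench: the steel-headed one with a red handle on a wooden rest, top (221,225) / side (259,256), and a purple-headed one on the bare table, top (91,274) / side (285,372). The first fits, because it sits on the rest and isn't purple. I'll confirm it in a crop and measure.

Run:
```python
from h import *
im=cv2.imread("pics/top0.png"); 
a=cv2.resize(im[165:265,180:260],None,fx=5,fy=5,interpolation=3); b=cv2.resize(im[160:240,305:400],None,fx=4,fy=5,interpolation=3)
b=cv2.resize(b,(380,500)); cv2.imwrite("pics/crop1.png",np.hstack([a,b]))
for n in("top","side"):
    im=cv2.imread(f"pics/{n}0.png").astype(int); d=np.load(f"{n}0.npy"); P=cloud(n,d)
    B,G,Rr=im[...,0],im[...,1],im[...,2]
    near=np.hypot(P[...,0]-.53,P[...,1]-.258)<.12
    red=near&(Rr>1.9*G+10)&(Rr>2*B)&(abs(G-B)<25)&(P[...,2]>.035)
    Q=P[red]; print(n,"red",len(Q),Q.mean(0).round(4)); 
    x,y=Q[:,0],Q[:,1]; vx=cv2.fitLine(Q[:,:2].astype(np.float32),cv2.DIST_HUBER,0,.01,.01).ravel(); vx=vx*1.0
    print(" dir deg",np.degrees(np.arctan2(vx[1],vx[0])).round(1), "ext",np.ptp(Q[:,:2]@vx[:2]).round(3),"z",np.percentile(Q[:,2],[10,50,90]).round(4), "mid",((Q[:,:2]@vx[:2]).max()+(Q[:,:2]@vx[:2]).min())/2-vx[:2]@vx[2:],vx[2:])
    h=(np.hypot(P[...,0]-.634,P[...,1]-.283)<.045)&(P[...,2]>.038)
    Q=P[h]; c,rad=cv2.minEnclosingCircle(Q[:,:2].astype(np.float32)); print(" head",len(Q),c,rad,"z",np.percentile(Q[:,2],[5,50,95]).round(4),Q.mean(0).round(4))
    s=(np.hypot(P[...,0]-.62,P[...,1]+.15)<.045)&(P[...,2]>.121)
    Q=P[s]; print(" screw",len(Q),Q.mean(0).round(4),"z",np.percentile(Q[:,2],[5,50,95]).round(4),"x",np.ptp(Q[:,0]).round(4),"y",np.ptp(Q[:,1]).round(4), "mid",((Q.max(0)+Q.min(0))/2).round(4))
    g=(np.hypot(P[...,0]-.62,P[...,1]+.15)<.16)&(P[...,2]>.09)&(P[...,2]<.12)&(G>Rr+15)
    Q=P[g]; q=cv2.minAreaRect(Q[:,:2].astype(np.float32)); print(" beam",len(Q),Q.mean(0).round(4),q)
    g=(np.hypot(P[...,0]-.62,P[...,1]+.15)<.25)&(P[...,2]>.125)
    Q=P[g]; print(" tall near press:",len(Q),Q[:,2].max() if len(Q) else 0)
```

```text
top red 146 [0.5083 0.2542 0.0492]
 dir deg 15.6 ext 0.097 z [0.0447 0.0494 0.0538] mid -0.00025165500375767813 [0.50827235 0.2542441 ]
 head 264 (0.6231290698051453, 0.28352493047714233) 0.03425735607743263 z [0.0454 0.0506 0.0569] [0.6245 0.2855 0.0507]
 screw 90 [ 0.6302 -0.1509  0.1308] z [0.1256 0.1308 0.1362] x 0.0327 y 0.0309 mid [ 0.6304 -0.1504  0.1304]
 beam 884 [ 0.6284 -0.1493  0.1043] ((0.6313353776931763, -0.15171091258525848), (0.23015837371349335, 0.05498495697975159), 79.26174926757812)
 tall near press: 86 0.13944025828177478
side red 112 [0.5082 0.2594 0.0491]
 dir deg 16.0 ext 0.095 z [0.0447 0.0496 0.0529] mid -0.018706324140025155 [0.5248692  0.26558113]
 head 184 (0.6218732595443726, 0.28623783588409424) 0.031852781772613525 z [0.0433 0.0504 0.0564] [0.6226 0.2904 0.05  ]
 screw 45 [ 0.628  -0.1478  0.1305] z [0.1228 0.1307 0.1372] x 0.0307 y 0.0403 mid [ 0.6287 -0.1503  0.1303]
 beam 310 [ 0.6286 -0.1318  0.1042] ((0.6291909217834473, -0.14745575189590454), (0.23144322633743286, 0.0516948439180851), 78.99614715576172)
 tall near press: 41 0.1394798217774693
```

View pics/crop1.png

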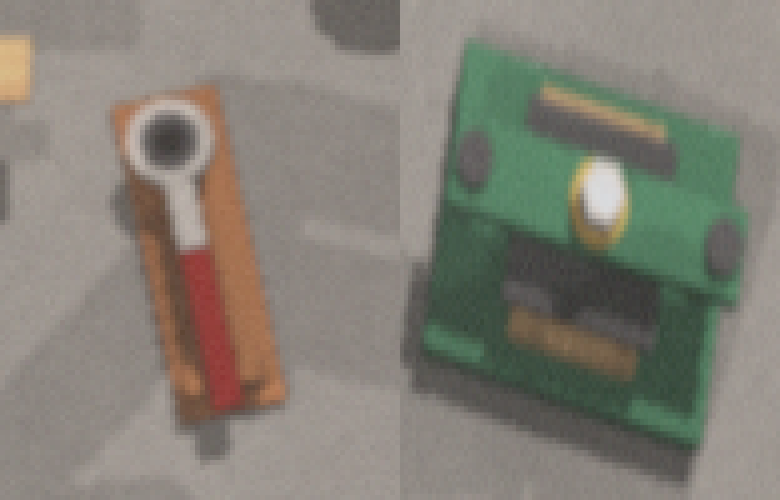

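The crop confirms it: steel ring head at crop (170,138), red handle down to (228,400), lying on the wooden rest. The screw on the press is at crop (603,195). The grip axis points about 15.7° and the screw is near (0.629,-0.150).

```bash
python3 -m creep '[{"x":0.034,"y":-0.031,"turn":3.4},{"x":0.034,"y":-0.031,"turn":3.4},{"x":0.034,"y":-0.031,"turn":3.4},{"x":0.034,"y":-0.031,"turn":3.4},{"x":0.034,"y":-0.031,"turn":3.4},{"x":0.034,"y":-0.031,"turn":3.4},{"x":0.034,"y":-0.031,"turn":3.4},{"x":0.034,"y":-0.031,"turn":3.4},{"x":0.034,"y":-0.031,"turn":3.4},{"x":0.034,"y":-0.030,"turn":3.4}]' 0 100
python3 - <<'E'
from h import *
s=r.state();R=np.array(s["eef_rot"]);print(s["ee_pos"],np.degrees(np.arctan2(R[1,0],R[0,0])))
for n in("top","side"):
    im,d=r.read_camera(n)
    for th,z in(("wrench_grip",.042),("socket_hex",.01)):
        for k in r.landmark_of(n,th)[:2]: print(n,th,round(k["p"],2),at_z(n,k["xy"],z).round(4))
E
```

```text
[0.19372093 0.56782978 0.23127078] 161.16285004812536
top wrench_grip 0.79 [0.3681 0.6405 0.042 ]
top wrench_grip 0.67 [0.532  0.2566 0.042 ]
side wrench_grip 0.75 [0.3538 0.6657 0.042 ]
side wrench_grip 0.57 [0.5264 0.2485 0.042 ]
side socket_hex 0.45 [0.6235 0.2902 0.01  ]
side socket_hex 0.31 [ 0.6568 -0.4391  0.01  ]schema error: expected keys x, y, z, turn
```

```bash
python3 -m creep '[{"x":0.034,"y":-0.031,"z":0,"turn":3.4},{"x":0.034,"y":-0.031,"z":0,"turn":3.4},{"x":0.034,"y":-0.031,"z":0,"turn":3.4},{"x":0.034,"y":-0.031,"z":0,"turn":3.4},{"x":0.034,"y":-0.031,"z":0,"turn":3.4},{"x":0.034,"y":-0.031,"z":0,"turn":3.4},{"x":0.034,"y":-0.031,"z":0,"turn":3.4},{"x":0.034,"y":-0.031,"z":0,"turn":3.4},{"x":0.034,"y":-0.031,"z":0,"turn":3.4},{"x":0.034,"y":-0.030,"z":0,"turn":3.4}]' 0 100
cat > st.py <<'E'
from h import *
s=r.state();R=np.array(s["eef_rot"]);print("t",s["t"],"p",np.round(s["ee_pos"],4),"ang",np.degrees(np.arctan2(R[1,0],R[0,0])).round(2)%360,"F",np.round(s["contact_force"],1),"M",np.round(s["ft_torque"],2),"w",round(float(s["grip_width"]),3),round(float(s["finger_force"]),1),"j6",round(float(s["joint_positions"][5]),2))
E
python3 st.py
```

```text
t: 2.45
ee_pos: [0.5348, 0.2577, 0.2314]
eef_rot: [[-0.965, -0.263, 0.0], [-0.263, 0.965, 0.0], [-0.0, 0.0, -1.0]]
contact_force: [1.3, 0.3, -0.2]
grip_width: 0.998
finger_force: 0.0
t 2.45 p [0.5348 0.2577 0.2314] ang 195.26 F [ 1.3  0.3 -0.2] M [-0.02  0.04  0.04] w 0.998 0.0 j6 -1.5
```

```bash
python3 -m creep '[{"x":0,"y":0.001,"z":-0.05,"turn":0.4},{"x":0,"y":0,"z":-0.05,"turn":0},{"x":0,"y":0,"z":-0.05,"turn":0},{"x":0,"y":0,"z":-0.03,"turn":0},{"x":0,"y":0,"z":-0.019,"turn":0},{"x":0,"y":0,"z":-0.009,"turn":0},{"x":0,"y":0,"z":0,"turn":0}]' 0 100 && python3 st.py && python3 -m creep '[{"x":0,"y":0,"z":0,"turn":0},{"x":0,"y":0,"z":0,"turn":0},{"x":0,"y":0,"z":0,"turn":0},{"x":0,"y":0,"z":0,"turn":0},{"x":0,"y":0,"z":0,"turn":0},{"x":0,"y":0,"z":0,"turn":0},{"x":0,"y":0,"z":0,"turn":0},{"x":0,"y":0,"z":0,"turn":0}]' 255 100 >/dev/null && python3 st.py
```

```text
t: 3.32
ee_pos: [0.5336, 0.2598, 0.023]
eef_rot: [[-0.963, -0.268, -0.001], [-0.268, 0.963, -0.0], [0.001, -0.0, -1.0]]
contact_force: [0.5, 0.3, 0.2]
grip_width: 0.993
finger_force: 0.0
t 3.325 p [0.5336 0.2598 0.023 ] ang 195.56 F [0.5 0.3 0.2] M [ 0.02  0.06 -0.03] w 0.993 0.0 j6 -1.51
t 4.325 p [0.534  0.2601 0.0241] ang 195.6 F [-1.7  0.3  5.7] M [0.02 0.16 0.27] w 0.213 97.8 j6 -1.51
```

```bash
python3 -m creep '[{"x":0,"y":0,"z":0.01,"turn":0},{"x":0,"y":0,"z":0.02,"turn":0},{"x":0,"y":0,"z":0.04,"turn":0},{"x":0,"y":0,"z":0.04,"turn":0},{"x":0,"y":0,"z":0.04,"turn":0},{"x":0,"y":0,"z":0.02,"turn":0},{"x":0,"y":0,"z":0,"turn":0},{"x":0,"y":0,"z":0,"turn":0}]' >/dev/null; python3 st.py
python3 - <<'E'
from h import *
s=r.state();g=np.array(s["ee_pos"])
for n in("top","side"):
    im,d=r.read_camera(n); cv2.imwrite(f"pics/{n}1.png",im); P=cloud(n,d)
    h=(np.hypot(P[...,0]-g[0]-.0915,P[...,1]-g[1]-.026)<.05)&(P[...,2]>.17)
    Q=P[h]; a=np.array([np.cos(np.radians(15.6)),np.sin(np.radians(15.6))]); b=np.array([-a[1],a[0]])
    q=(Q[:,:2]-g[:2]); u,v=q@a,q@b; m=u>.07
    print(n,len(Q),"along max",np.sort(u)[-8:].round(4),"lat",np.percentile(v[m],[2,50,98]).round(4),"z",np.percentile(Q[:,2],[5,50,95]).round(4))
    c=np.polyfit(u,Q[:,2],1); print(" slope z along",c[0].round(3))
    for k in r.landmark_of(n,"socket_hex")[:2]: print(n,round(k["p"],2),np.round(k["xy"]),at_z(n,k["xy"],.178).round(4))
    for k in r.landmark_of(n,"screw_foot")[:2]: print(n,"screw",round(k["p"],2),np.round(k["xy"]),at_z(n,k["xy"],.112).round(4))
E
```

```text
t 5.325 p [0.5324 0.2593 0.1919] ang 195.56 F [-0.7 -1.3 -5.2] M [-0.14  0.33  0.01] w 0.213 98.2 j6 -1.51Traceback (most recent call last):
  File "<stdin>", line 8, in <module>
    return _quantile_unchecked(
        a, q, axis, out, overwrite_input, method, keepdims, weights)
    return _ureduce(a,
                    func=_quantile_ureduce_func,
    ...<5 lines>...
                    overwrite_input=overwrite_input,
                    method=method)
    r = func(a, **kwargs)
    result = _quantile(arr,
                       quantiles=q,
    ...<2 lines>...
                       out=out,
                       weights=wgt)
    slices_having_nans = np.isnan(arr[-1, ...])
                                  ~~~^^^^^^^^^
IndexError: index -1 is out of bounds for axis 0 with size 0
```

```bash
python3 -m creep '[{"x":0,"y":-0.02,"z":0,"turn":0},{"x":0.001,"y":-0.045,"z":0,"turn":0},{"x":0.001,"y":-0.055,"z":0,"turn":0},{"x":0.001,"y":-0.06,"z":0,"turn":0},{"x":0.001,"y":-0.06,"z":0,"turn":0},{"x":0.001,"y":-0.06,"z":0,"turn":0},{"x":0,"y":-0.055,"z":0,"turn":0},{"x":0,"y":-0.045,"z":0,"turn":0},{"x":0,"y":-0.025,"z":0,"turn":0},{"x":0,"y":-0.010,"z":0,"turn":0}]' >/dev/null; python3 -m creep '[{"x":0,"y":0,"z":0,"turn":0},{"x":0,"y":0,"z":0,"turn":0}]' >/dev/null; python3 st.py
python3 - <<'E'
from h import *
s=r.state();g=np.array(s["ee_pos"])
for n in("top","side"):
    im,d=r.read_camera(n); cv2.imwrite(f"pics/{n}2.png",im); np.save(f"{n}2.npy",d); P=cloud(n,d)
    x0,y0=proj(n,[.58,-.16,.19]).astype(int); x0=max(60,min(500,x0)); y0=max(60,min(360,y0)); print(n,"crop origin",x0-60,y0-60)
    cv2.imwrite(f"pics/z{n}2.png",cv2.resize(im[y0-60:y0+60,x0-60:x0+60],(390,390),interpolation=3))
    for k in r.landmark_of(n,"socket_hex")[:2]: print(n,round(k["p"],2),np.round(k["xy"]),at_z(n,k["xy"],.178).round(4))
cv2.imwrite("pics/pair2.png",np.hstack([cv2.imread("pics/ztop2.png"),cv2.imread("pics/zside2.png")]))
E
```

```text
t 6.875 p [ 0.5383 -0.174   0.1929] ang 195.61 F [-0.1 -0.5 -5. ] M [-0.12  0.26  0.04] w 0.215 98.3 j6 -2.28
top crop origin 301 142
side crop origin 208 92
side 0.47 [256. 159.] [ 0.6205 -0.1209  0.178 ]
side 0.17 [301. 148.] [ 0.4562 -0.2227  0.178 ]
```

View pics/pair2.png

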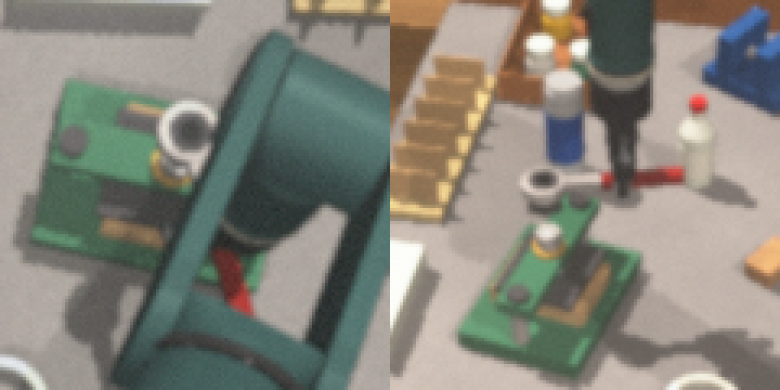

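The top half shows the head ring at crop (187,130), up and left of the brass washer and partly over the screw. The side half shows the head at (543,183), with the screw below it at (548,236). Next I'll fit the head centre from both depth clouds.

```bash
cat > head.py <<'E'
from h import *
import sys
from scipy.optimize import least_squares
def head(n,d,ztop,p0):
    K,R,t=cam(n); P=cloud(n,d); im=None
    m=(abs(P[...,2]-ztop)<.015)&(np.hypot(P[...,0]-p0[0],P[...,1]-p0[1])<.04)
    return m,P
def fit(n,im,d,ztop,p0,ang):
    # bright ring: edge of bright/grey pixels at head height, intersected with plane z=ztop
    m,P=head(n,d,ztop,p0); v,u=np.nonzero(m)
    W=np.array([at_z(n,(a,b),ztop) for a,b in zip(u,v)])[:,:2]
    a=np.array([np.cos(ang),np.sin(ang)]); 
    def f(c): # 28 mm disc occupancy: fit via soft outside distance, excluding handle side
        q=W-c; rr=np.hypot(*q.T); s=(q@a>-.012); return np.array([np.sum(np.maximum(rr-.028,0)[s]), ])
    q=W-p0; ok=(q@a>-.012)
    c,rad=cv2.minEnclosingCircle(W[ok].astype(np.float32)); 
    return len(W),np.round(c,4),round(rad,4),W[ok].mean(0).round(4),np.median(P[m][:,2]).round(4)
if __name__=="__main__":
    g=np.array([.5383,-.174]);ang=np.radians(15.6);p0=g+.095*np.array([np.cos(ang),np.sin(ang)]);print("expected",p0)
    for n in("top","side"):
        d=np.load(f"{n}2.npy");im=cv2.imread(f"pics/{n}2.png"); print(n,fit(n,im,d,.219,p0,ang))
        # bright ring pixels
        P=cloud(n,d); gsc=im.astype(int); 
        v,u=np.nonzero((np.hypot(P[...,0]-p0[0],P[...,1]-p0[1])<.05)&(P[...,2]>.195)&(gsc.min(2)>60)&(np.ptp(gsc,2)<30))
        W=np.array([at_z(n,(a,b),.219) for a,b in zip(u,v)])[:,:2]; rr=W-p0
        A=np.array([np.cos(ang),np.sin(ang)]);B=np.array([-A[1],A[0]])
        print("  along",np.percentile(rr@A,[0,2,50,98,100]).round(4),"lat",np.percentile((rr@B)[abs(rr@A)<.02],[0,2,50,98,100]).round(4))
    for n in("top","side"):
        im=cv2.imread(f"pics/{n}0.png").astype(int);d=np.load(f"{n}0.npy");P=cloud(n,d)
        v,u=np.nonzero((np.hypot(P[...,0]-.629,P[...,1]+.15)<.03)&(P[...,2]>.117)&(im.min(2)>150))
        W=np.array([at_z(n,(a,b),.132) for a,b in zip(u,v)])[:,:2]; print(n,"screw top",len(W),W.mean(0).round(4),W.min(0).round(4),W.max(0).round(4))
        # beam symmetric centre
        v,u=np.nonzero((np.hypot(P[...,0]-.63,P[...,1]+.15)<.16)&(P[...,2]>.095)&(P[...,2]<.118))
        W=np.array([at_z(n,(a,b),.108) for a,b in zip(u,v)])[:,:2]; print(n,"beam",cv2.minAreaRect(W.astype(np.float32)))
E
python3 head.py
```

```text
expected [ 0.62980044 -0.14845262]
top (291, array([ 0.6314, -0.1452]), 0.0293, array([ 0.6362, -0.1432]), np.float64(0.2188))
  along [-0.0431 -0.0317  0.0072  0.0699  0.0745] lat [-0.0249 -0.0216  0.0047  0.0284  0.0306]
side (146, array([ 0.6302, -0.138 ]), 0.0354, array([ 0.6348, -0.138 ]), np.float64(0.2181))
  along [-0.0826 -0.07   -0.006   0.0266  0.0299] lat [-0.025  -0.0242  0.0129  0.0454  0.0516]
top screw top 83 [ 0.6303 -0.1514] [ 0.6152 -0.1652] [ 0.6462 -0.1379]
top beam ((0.6277066469192505, -0.15035565197467804), (0.22902438044548035, 0.05257909372448921), 78.72083282470703)
side screw top 33 [ 0.629  -0.1508] [ 0.6143 -0.1647] [ 0.6429 -0.1363]
side beam ((0.6251341104507446, -0.14426100254058838), (0.24312065541744232, 0.0545673631131649), 78.94984436035156)
```

```bash
cat > ring.py <<'E'
from h import *
def rect(n,im,c,z,half=.05,s=.0005):
    N=int(2*half/s); K,R,t=cam(n)
    # image row -> -x, col -> -y (top-view look)
    H=K@np.column_stack([R[:,0]*-s, R[:,1]*-s, R@np.array([c[0]+half,c[1]+half,z])+t])  # (row, col,1)
    H=H[:,[1,0,2]]
    return cv2.warpPerspective(im,H,(N,N),flags=cv2.INTER_CUBIC|cv2.WARP_INVERSE_MAP)
def circ(img,c,ang,rads,half=.05,s=.0005,span=.012,excl=50):
    g=cv2.GaussianBlur(cv2.cvtColor(img,cv2.COLOR_BGR2GRAY).astype(np.float32),(0,0),2)
    th=np.radians(np.arange(0,360,4)); th=th[np.cos(th-(ang+np.pi))<np.cos(np.radians(excl))]
    best=[]
    for dx in np.arange(-span,span+1e-6,.0005):
        for dy in np.arange(-span,span+1e-6,.0005):
            for ra in rads:
                def smp(q): 
                    X=dx+q*np.cos(th);Y=dy+q*np.sin(th)
                    return g[np.clip(((half-X)/s).astype(int),0,len(g)-1),np.clip(((half-Y)/s).astype(int),0,len(g)-1)]
                best.append((np.median(smp(ra-.002)-smp(ra+.002))+.5*np.percentile(smp(ra-.002)-smp(ra+.002),25),dx,dy,ra))
    best.sort(reverse=True); b=np.array(best[:8]); return (np.array(c)+b[:,1:3].mean(0)).round(4),b[:,3].mean().round(4),b[0,0].round(1)
if __name__=="__main__":
    A=np.radians(15.6); out=[]
    jobs=[("top","top0",(.626,.285),.051,np.arange(.025,.0305,.001),A),("side","side0",(.626,.285),.051,np.arange(.025,.0305,.001),A),
          ("top","top2",(.631,-.147),.2195,np.arange(.025,.0305,.001),A),("side","side2",(.631,-.147),.2195,np.arange(.025,.0305,.001),A),
          ("top","top0",(.630,-.151),.132,np.arange(.014,.018,.001),None),("side","side0",(.630,-.151),.132,np.arange(.014,.018,.001),None)]
    for n,f,c,z,ra,an in jobs:
        im=cv2.imread(f"pics/{f}.png"); w=rect(n,im,c,z); res=circ(w,c,an if an is not None else 0,ra,excl=50 if an is not None else 0.1)
        print(n,f,res); p=res[0]; cv2.circle(w,(int((.05-(p[1]-c[1]))/.0005),int((.05-(p[0]-c[0]))/.0005)),int(res[1]/.0005),(255,0,255),1); out.append(w)
    cv2.imwrite("pics/rings.png",np.vstack([np.hstack(out[0:4]),np.hstack(out[4:]+[out[0]*0]*2)]))
E
python3 ring.py
```

```text
top top0 (array([0.6284, 0.2869]), np.float64(0.027), np.float64(44.4))
side side0 (array([0.6258, 0.2882]), np.float64(0.029), np.float64(41.5))
top top2 (array([ 0.6327, -0.1473]), np.float64(0.027), np.float64(72.0))
side side2 (array([ 0.6297, -0.1467]), np.float64(0.03), np.float64(29.8))
top top0 (array([ 0.631 , -0.1522]), np.float64(0.016), np.float64(66.3))
side side0 (array([ 0.6292, -0.1519]), np.float64(0.016), np.float64(53.4))
```

View pics/rings.png

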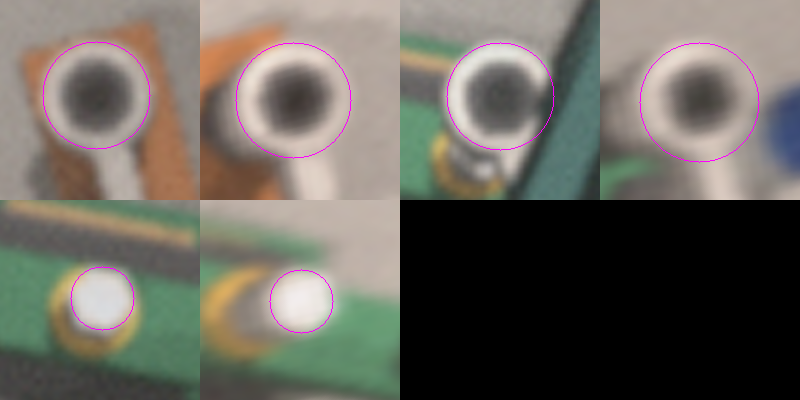

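The rectified views show the fitted circles right on the head rings and the white hex top. Both cameras agree that the head has to move about (-0.001,-0.005) to sit over the screw.

```bash
python3 -m creep '[{"x":-0.001,"y":-0.005,"z":-0.01,"turn":0},{"x":0,"y":0,"z":-0.012,"turn":0},{"x":0,"y":0,"z":-0.01,"turn":0},{"x":0,"y":0,"z":-0.006,"turn":0},{"x":0,"y":0,"z":-0.004,"turn":0},{"x":0,"y":0,"z":0,"turn":0}]' >/dev/null; python3 st.py;  python3 -m creep '[{"x":0,"y":0,"z":-0.002,"turn":0},{"x":0,"y":0,"z":-0.002,"turn":0},{"x":0,"y":0,"z":-0.002,"turn":0},{"x":0,"y":0,"z":0,"turn":0}]' >/dev/null; python3 st.py
python3 - <<'E'
from ring import *
for n in("top","side"):
    im,d=r.read_camera(n); cv2.imwrite(f"pics/{n}3.png",im); P=cloud(n,d); m=(np.hypot(P[...,0]-.63,P[...,1]+.152)<.025)&(P[...,2]>.12)&(P[...,2]<.25); z=np.percentile(P[m][:,2],60); print(z)
    z=.179; print(n,circ(rect(n,im,(.63,-.151),z),(.63,-.151),np.radians(16),np.arange(.026,.0295,.001)))
E
```

```text
t 7.825 p [ 0.5377 -0.1801  0.151 ] ang 195.56 F [ 0.2 -0.  -4.8] M [-0.06  0.28 -0.01] w 0.216 98.4 j6 -2.29
t 8.325 p [ 0.5379 -0.1803  0.1455] ang 195.56 F [-1.   0.3 -1.9] M [0.05 0.23 0.04] w 0.217 98.9 j6 -2.29
0.17281114760596805
top (array([ 0.6309, -0.1524]), np.float64(0.027), np.float64(77.2))
0.17159879421837765
side (array([ 0.6281, -0.1459]), np.float64(0.029), np.float64(20.9))
```

```bash
python3 -m creep '[{"x":0,"y":0,"z":-0.001,"turn":0},{"x":0,"y":0,"z":-0.001,"turn":0},{"x":0,"y":0,"z":0,"turn":0}]' >/dev/null; python3 st.py;  python3 -m creep '[{"x":-0.0013,"y":0.0049,"z":-0.001,"turn":-3},{"x":-0.0011,"y":0.005,"z":0,"turn":-3},{"x":0,"y":0,"z":0,"turn":0}]' >/dev/null; python3 st.py
```

```text
t 8.8 p [ 0.5379 -0.1804  0.1437] ang 195.56 F [-3.7 -0.9  3.9] M [0.13 0.2  0.11] w 0.215 99.7 j6 -2.29
t 9.175 p [ 0.5358 -0.17    0.143 ] ang 189.54 F [-3.2  1.5  7. ] M [0.4  0.02 0.12] w 0.216 99.9 j6 -2.17
```

```bash
python3 -m creep '[{"x":-0.0011,"y":0.0084,"z":-0.0005,"turn":-5},{"x":0,"y":0,"z":0,"turn":0}]' >/dev/null; python3 st.py;  python3 -m creep '[{"x":-0.0004,"y":0.0084,"z":-0.0005,"turn":-5},{"x":0,"y":0,"z":0,"turn":0}]' >/dev/null; python3 st.py; python3 -m creep '[{"x":0.0004,"y":0.0084,"z":-0.0005,"turn":-5},{"x":0,"y":0,"z":0,"turn":0}]' >/dev/null; python3 st.py
```

```text
t 9.425 p [ 0.5346 -0.1617  0.1427] ang 184.53 F [-4.6 -0.5  8.1] M [0.26 0.09 0.11] w 0.209 100.2 j6 -2.07
t 9.675 p [ 0.5336 -0.1536  0.1423] ang 179.53 F [-7.5 -1.2 10.8] M [-0.13  0.37  0.02] w 0.207 100.5 j6 -1.97
t 9.925 p [ 0.5332 -0.1438  0.141 ] ang 174.53 F [-3.7  3.9  1.2] M [0.59 0.37 0.32] w 0.213 99.4 j6 -1.86
```

```bash
python3 -m creep '[{"x":0,"y":0,"z":-0.001,"turn":0},{"x":0,"y":0,"z":-0.002,"turn":0},{"x":0,"y":0,"z":0,"turn":0}]' >/dev/null; python3 st.py
```

```text
t 10.3 p [ 0.5326 -0.1438  0.1385] ang 174.6 F [-11.    4.4  14.7] M [0.68 0.52 0.39] w 0.22 101.1 j6 -1.87
```

```bash
python3 -m creep '[{"x":-0.0015,"y":0,"z":0,"turn":0},{"x":0,"y":0,"z":0,"turn":0}]' >/dev/null; python3 st.py; python3 -m creep '[{"x":0,"y":0.0034,"z":0,"turn":-2},{"x":0,"y":0,"z":0,"turn":0}]' >/dev/null; python3 st.py
```

```text
t 10.55 p [ 0.5326 -0.1439  0.1387] ang 174.59 F [-6.1  5.  10.3] M [0.77 0.04 0.45] w 0.211 100.6 j6 -1.87
t 10.8 p [ 0.5327 -0.1405  0.1387] ang 172.58 F [-5.7  3.9 10.5] M [0.68 0.03 0.44] w 0.213 100.5 j6 -1.83
```

```bash
python3 -m creep '[{"x":0.0004,"y":0.005,"z":-0.001,"turn":-3},{"x":0,"y":0,"z":0,"turn":0}]' >/dev/null; python3 st.py; python3 -m creep '[{"x":0.0006,"y":0.005,"z":-0.001,"turn":-3},{"x":0,"y":0,"z":0,"turn":0}]' >/dev/null; python3 st.py
python3 - <<'E'
from ring import *
s=r.state();g=np.array(s["ee_pos"]);R=np.array(s["eef_rot"]);print(R.round(3))
a=-R[:2,0]; o=[]
for n in("top","side"):
    im,d=r.read_camera(n); cv2.imwrite(f"pics/{n}4.png",im); P=cloud(n,d)
    for z in(.17,.165): print(n,circ(rect(n,im,(.63,-.151),z),(.63,-.151),np.arctan2(a[1],a[0]),np.arange(.026,.0295,.001)))
    q=P[...,:2]-g[:2]; u=q@a; v=q@np.array([-a[1],a[0]]); m=(abs(v)<.01)&(u>-.07)&(u<.125)&(P[...,2]>.135)&(P[...,2]<.2)
    for lo in np.arange(-.07,.125,.015):
        k=m&(u>=lo)&(u<lo+.015)
        if k.sum()>3: print("  u %.3f z %.4f n %d"%(lo,np.percentile(P[k][:,2],70),k.sum()))
    x0,y0=proj(n,[.60,-.15,.16]).astype(int); o.append(cv2.resize(im[y0-40:y0+40,x0-40:x0+40],(400,400),interpolation=3))
cv2.imwrite("pics/pair4.png",np.hstack(o))
E
```

```text
t 11.05 p [ 0.533  -0.1355  0.1378] ang 169.57 F [-6.4  4.  11.7] M [ 0.69 -0.05  0.39] w 0.216 100.8 j6 -1.76
t 11.3 p [ 0.5347 -0.1304  0.1367] ang 166.56 F [0.2 5.  1.1] M [ 0.76 -0.13  0.43] w 0.212 99.2 j6 -1.7
[[-0.973  0.232  0.003]
 [ 0.232  0.973  0.001]
 [-0.002  0.002 -1.   ]]
top (array([ 0.6342, -0.1479]), np.float64(0.0274), np.float64(1.5))
top (array([ 0.6309, -0.1467]), np.float64(0.0271), np.float64(1.5))
  u -0.040 z 0.1640 n 33
  u -0.025 z 0.1627 n 33
side (array([ 0.6266, -0.1436]), np.float64(0.029), np.float64(17.5))
side (array([ 0.6282, -0.1492]), np.float64(0.029), np.float64(17.5))
  u -0.070 z 0.1630 n 15
  u -0.055 z 0.1608 n 18
  u -0.040 z 0.1619 n 19
  u -0.025 z 0.1600 n 16
  u -0.010 z 0.1651 n 4
  u 0.020 z 0.1510 n 4
  u 0.035 z 0.1634 n 14
  u 0.050 z 0.1621 n 12
  u 0.065 z 0.1620 n 16
  u 0.080 z 0.1686 n 12
  u 0.095 z 0.1679 n 13
  u 0.110 z 0.1654 n 9
```

View pics/pair4.png

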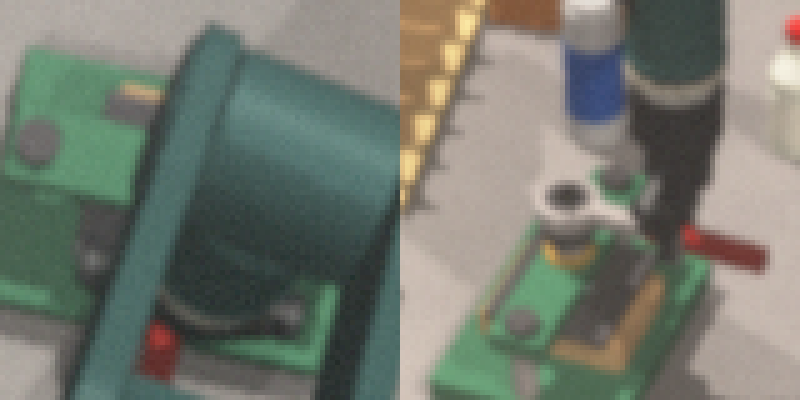

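The side half shows the head at (567,200) over the brass washer (570,250), level but a few mm high. The moments show a pure +y side load of about 5 N, so I'll shift +y a bit and keep pressing.

```bash
python3 -m creep '[{"x":0,"y":0.0015,"z":0,"turn":0},{"x":0,"y":0,"z":-0.0015,"turn":0},{"x":0,"y":0,"z":0,"turn":0}]' >/dev/null; python3 st.py; python3 -m creep '[{"x":0,"y":0,"z":-0.002,"turn":0},{"x":0,"y":0,"z":0,"turn":0}]' >/dev/null; python3 st.py
```

```text
t 11.775 p [ 0.5344 -0.1301  0.1346] ang 166.56 F [-0.4  3.8  5.2] M [ 0.64 -0.61  0.31] w 0.214 99.9 j6 -1.7
t 12.025 p [ 0.5346 -0.1302  0.1323] ang 166.56 F [2.4 3.9 1.4] M [ 0.69 -0.83  0.4 ] w 0.211 99.4 j6 -1.7
```

```bash
python3 -m creep '[{"x":0,"y":0.001,"z":-0.002,"turn":0},{"x":0,"y":0,"z":0,"turn":0}]' >/dev/null; python3 st.py; python3 -m creep '[{"x":0,"y":0,"z":-0.0015,"turn":0},{"x":0,"y":0,"z":0,"turn":0}]' >/dev/null; python3 st.py;python3 -m creep '[{"x":0,"y":0,"z":-0.001,"turn":0},{"x":0,"y":0,"z":0,"turn":0}]' >/dev/null; python3 st.py
```

```text
t 12.275 p [ 0.5347 -0.1297  0.1303] ang 166.55 F [3.2 0.7 0.6] M [ 0.18 -0.99  0.18] w 0.211 99.2 j6 -1.7
t 12.525 p [ 0.5346 -0.1297  0.129 ] ang 166.55 F [ 5.  -0.1  1. ] M [-0.05 -1.19  0.06] w 0.212 99.2 j6 -1.7
t 12.775 p [ 0.5346 -0.1296  0.128 ] ang 166.55 F [ 5.2 -0.   1.7] M [-0.1  -1.25  0.05] w 0.211 99.3 j6 -1.7
```

```bash
python3 -m creep '[{"x":0.0015,"y":0,"z":-0.001,"turn":0},{"x":0,"y":0,"z":0,"turn":0}]' >/dev/null; python3 st.py; python3 -m creep '[{"x":0,"y":0,"z":-0.001,"turn":0},{"x":0,"y":0,"z":0,"turn":0}]' >/dev/null; python3 st.py
python3 - <<'E'
from ring import *
s=r.state();g=np.array(s["ee_pos"]);a=-np.array(s["eef_rot"])[:2,0]
n="side"; im,d=r.read_camera(n); cv2.imwrite("pics/side5.png",im); P=cloud(n,d)
q=P[...,:2]-g[:2]; u=q@a; v=q@np.array([-a[1],a[0]])
for lo in np.arange(-.07,.125,.015):
    k=(abs(v)<.008)&(u>=lo)&(u<lo+.015)&(P[...,2]>.125)&(P[...,2]<.2)
    if k.sum()>3: print("  u %.3f z med %.4f n %d"%(lo,np.median(P[k][:,2]),k.sum()))
print(circ(rect(n,im,(.63,-.151),.155),(.63,-.151),np.arctan2(a[1],a[0]),np.arange(.026,.0295,.001)))
E
```

```text
t 13.025 p [ 0.5346 -0.1293  0.1268] ang 166.56 F [ 0.9 -0.7  5.6] M [-0.21 -0.73 -0.07] w 0.21 99.9 j6 -1.7
t 13.275 p [ 0.5345 -0.1293  0.1262] ang 166.56 F [ 0.1 -0.2  7.8] M [-0.19 -0.78 -0.05] w 0.213 100.3 j6 -1.7
  u -0.070 z med 0.1466 n 16
  u -0.055 z med 0.1512 n 11
  u -0.040 z med 0.1487 n 13
  u -0.025 z med 0.1486 n 12
  u 0.035 z med 0.1522 n 5
  u 0.050 z med 0.1506 n 12
  u 0.065 z med 0.1548 n 13
  u 0.080 z med 0.1613 n 10
  u 0.095 z med 0.1573 n 9
  u 0.110 z med 0.1567 n 7
(array([ 0.6285, -0.1519]), np.float64(0.029), np.float64(17.8))
```

```bash
cat >> st.py <<'E'
S=np.array([.630,-.1515]); q=np.array(s["ee_pos"])[:2]-S; F=np.array(s["contact_force"]);A=-R[:2,0]
print("   T",round(float(s["ft_torque"][2]+q[0]*F[1]-q[1]*F[0]),3),"L",np.hypot(*q).round(4),"phi",np.degrees(np.arctan2(-q[1],-q[0])).round(1),"radial F",(F[:2]@A).round(1))
E
python3 -m creep '[{"x":0,"y":0,"z":0.001,"turn":0},{"x":0,"y":0,"z":0,"turn":0}]' >/dev/null; python3 st.py
python3 - <<'E'
import numpy as np
p=lambda f:-.098*np.array([np.cos(np.radians(f)),np.sin(np.radians(f))])
for f in range(-73,47,10): print(f,"->",f+10,(1000*(p(f+10)-p(f))).round(1), "half",(1000*(p(f+5)-p(f))).round(1),(1000*(p(f+10)-p(f+5))).round(1))
E
```

```text
t 13.575 p [ 0.5347 -0.1293  0.1268] ang 166.55 F [ 1.4 -0.8  5.1] M [-0.28 -0.66 -0.11] w 0.212 99.7 j6 -1.7
   T -0.072 L 0.0979 phi -13.1 radial F 1.6
-73 -> -63 [-15.8  -6.4] half [-8.1 -2.9] [-7.8 -3.5]
-63 -> -53 [-14.5  -9.1] half [-7.4 -4.2] [-7.  -4.8]
-53 -> -43 [-12.7 -11.4] half [-6.6 -5.4] [-6.1 -6. ]
-43 -> -33 [-10.5 -13.5] half [-5.6 -6.5] [-5. -7.]
-33 -> -23 [ -8.  -15.1] half [-4.3 -7.4] [-3.7 -7.7]
-23 -> -13 [ -5.3 -16.2] half [-3. -8.] [-2.3 -8.2]
-13 -> -3 [ -2.4 -16.9] half [-1.6 -8.4] [-0.8 -8.5]
-3 -> 7 [  0.6 -17.1] half [-0.1 -8.5] [ 0.7 -8.5]
7 -> 17 [  3.6 -16.7] half [ 1.4 -8.4] [ 2.1 -8.3]
17 -> 27 [  6.4 -15.8] half [ 2.9 -8.1] [ 3.5 -7.8]
27 -> 37 [  9.1 -14.5] half [ 4.2 -7.4] [ 4.8 -7. ]
37 -> 47 [ 11.4 -12.7] half [ 5.4 -6.6] [ 6.  -6.1]
```

```bash
python3 -m creep '[{"x":-0.0016,"y":-0.0084,"z":0,"turn":5},{"x":-0.0008,"y":-0.0085,"z":0,"turn":5},{"x":0,"y":0,"z":0,"turn":0}]' >/dev/null; python3 st.py; python3 -m creep '[{"x":-0.0001,"y":-0.0085,"z":0,"turn":5},{"x":0.0007,"y":-0.0085,"z":0,"turn":5},{"x":0.0014,"y":-0.0084,"z":0,"turn":5},{"x":0.0021,"y":-0.0083,"z":0,"turn":5},{"x":0.0029,"y":-0.0081,"z":0,"turn":5},{"x":0.0035,"y":-0.0078,"z":0,"turn":5},{"x":0.0042,"y":-0.0074,"z":0,"turn":5},{"x":0.0048,"y":-0.0070,"z":0,"turn":5},{"x":0,"y":0,"z":0,"turn":0}]' >/dev/null; python3 st.py
```

```text
t 13.95 p [ 0.5322 -0.1464  0.1267] ang 176.58 F [ 1.1 -0.1  5.9] M [-0.1  -0.73  0.03] w 0.217 99.8 j6 -1.9
   T 0.037 L 0.098 phi -3.0 radial F 1.1
t 15.075 p [ 0.5516 -0.2098  0.1265] ang 216.59 F [-0.9  0.2  6.3] M [ 0.38 -0.62 -0.02] w 0.217 100.0 j6 -2.69
   T -0.088 L 0.0977 phi 36.6 radial F -0.6
```

```bash
python3 -m creep '[{"x":-0.0048,"y":0.0070,"z":0,"turn":-5},{"x":-0.0042,"y":0.0074,"z":0,"turn":-5},{"x":-0.0035,"y":0.0078,"z":0,"turn":-5},{"x":-0.0029,"y":0.0081,"z":0,"turn":-5}]' >/dev/null; python3 st.py; python3 -m creep '[{"x":-0.0021,"y":0.0083,"z":0,"turn":-5},{"x":-0.0014,"y":0.0084,"z":0,"turn":-5},{"x":-0.0007,"y":0.0085,"z":0,"turn":-5},{"x":0.0001,"y":0.0085,"z":0,"turn":-5}]' >/dev/null; python3 st.py
```

```text
t 15.575 p [ 0.5362 -0.1797  0.1268] ang 196.38 F [ 0.6 -1.4  4.8] M [-0.11 -0.63 -0.12] w 0.212 99.9 j6 -2.3
   T 0.025 L 0.0979 phi 16.7 radial F 0.2
t 16.075 p [ 0.5319 -0.1466  0.1266] ang 176.47 F [ 0.  -3.3  5.2] M [-0.57 -0.65  0.29] w 0.21 99.7 j6 -1.9
   T 0.611 L 0.0982 phi -2.9 radial F 0.2
```

```bash
python3 -m creep '[{"x":0.0008,"y":0.0085,"z":0,"turn":-5},{"x":0.0016,"y":0.0084,"z":0,"turn":-5},{"x":0.0023,"y":0.0082,"z":0,"turn":-5},{"x":0.003,"y":0.008,"z":0,"turn":-5}]' >/dev/null; python3 st.py; python3 -m creep '[{"x":0.0037,"y":0.0077,"z":0,"turn":-5},{"x":0.0043,"y":0.0074,"z":0,"turn":-5},{"x":0.005,"y":0.0070,"z":0,"turn":-5},{"x":0.0056,"y":0.0065,"z":0,"turn":-5}]' >/dev/null; python3 st.py;  python3 -m creep '[{"x":0.0061,"y":0.006,"z":0,"turn":-5},{"x":0.0066,"y":0.0054,"z":0,"turn":-5},{"x":0.007,"y":0.0048,"z":0,"turn":-5},{"x":0.0074,"y":0.0042,"z":0,"turn":-5},{"x":0,"y":0,"z":0,"turn":0}]' >/dev/null; python3 st.py
```

```text
t 16.575 p [ 0.5394 -0.1136  0.1266] ang 156.48 F [ 0.5 -3.5  5.2] M [-0.93 -0.59  0.4 ] w 0.215 99.8 j6 -1.49
   T 0.699 L 0.0982 phi -22.7 radial F 1.9
t 17.075 p [ 0.5577 -0.0852  0.1264] ang 136.5 F [-1.2 -4.2  5.2] M [-1.12 -0.35  0.37] w 0.214 99.8 j6 -1.08
   T 0.751 L 0.098 phi -42.5 radial F 2.0
t 17.7 p [ 0.5847 -0.0649  0.1263] ang 116.61 F [-1.6 -3.9  5.7] M [-1.15 -0.05  0.27] w 0.22 100.0 j6 -0.69
   T 0.584 L 0.0977 phi -62.4 radial F 2.8
```

```bash
python3 -m creep '[{"x":-0.0145,"y":-0.0091,"z":0,"turn":10},{"x":-0.0127,"y":-0.0114,"z":0,"turn":10},{"x":-0.0105,"y":-0.0135,"z":0,"turn":10},{"x":-0.008,"y":-0.0151,"z":0,"turn":10},{"x":-0.0053,"y":-0.0162,"z":0,"turn":10},{"x":0,"y":0,"z":0,"turn":0}]' >/dev/null; python3 st.py; python3 -m creep '[{"x":-0.0024,"y":-0.0169,"z":0,"turn":10},{"x":0.0006,"y":-0.0171,"z":0,"turn":10},{"x":0.0036,"y":-0.0167,"z":0,"turn":10},{"x":0.0064,"y":-0.0158,"z":0,"turn":10},{"x":0.0091,"y":-0.0145,"z":0,"turn":10},{"x":0,"y":0,"z":0,"turn":0}]' >/dev/null; python3 st.py
```

```text
t 18.45 p [ 0.5346 -0.1302  0.1269] ang 166.64 F [ 0.9 -0.   6.1] M [-0.22 -0.69  0.29] w 0.215 100.0 j6 -1.7
   T 0.27 L 0.0977 phi -12.6 radial F 0.9
t 19.2 p [ 0.5516 -0.2099  0.1263] ang 216.63 F [0.4 1.8 7.5] M [ 0.54 -0.6   0.03] w 0.215 100.1 j6 -2.69
   T -0.083 L 0.0978 phi 36.7 radial F 1.4
```

```bash
python3 -m creep '[{"x":-0.0048,"y":0.0070,"z":0,"turn":-5},{"x":-0.0042,"y":0.0074,"z":0,"turn":-5},{"x":-0.0035,"y":0.0078,"z":0,"turn":-5},{"x":-0.0029,"y":0.0081,"z":0,"turn":-5}]' >/dev/null; python3 st.py; python3 -m creep '[{"x":-0.0021,"y":0.0083,"z":0,"turn":-5},{"x":-0.0014,"y":0.0084,"z":0,"turn":-5},{"x":-0.0007,"y":0.0085,"z":0,"turn":-5},{"x":0.0001,"y":0.0085,"z":0,"turn":-5}]' >/dev/null; python3 st.py;python3 -m creep '[{"x":0.0008,"y":0.0085,"z":0,"turn":-5},{"x":0.0016,"y":0.0084,"z":0,"turn":-5}]' >/dev/null; python3 st.py
```

```text
t 19.7 p [ 0.5362 -0.1803  0.1266] ang 196.46 F [ 0.5 -2.7  5. ] M [-0.23 -0.7   0.46] w 0.214 99.8 j6 -2.3
   T 0.729 L 0.0981 phi 17.0 radial F -0.3
t 20.2 p [ 0.5319 -0.1466  0.1266] ang 176.47 F [-0.4 -3.   4.6] M [-0.52 -0.59  0.41] w 0.213 99.8 j6 -1.9
   T 0.712 L 0.0982 phi -2.9 radial F -0.2
t 20.45 p [ 0.5342 -0.1298  0.1265] ang 166.48 F [-0.4 -2.6  5.6] M [-0.71 -0.55  0.38] w 0.216 99.8 j6 -1.7
   T 0.64 L 0.0982 phi -12.8 radial F 0.2
```

```bash
python3 -m creep '[{"x":0.0023,"y":0.0082,"z":0,"turn":-5},{"x":0.003,"y":0.008,"z":0,"turn":-5}]' >/dev/null; python3 st.py; python3 -m creep '[{"x":0.0037,"y":0.0077,"z":0,"turn":-5},{"x":0.0043,"y":0.0074,"z":0,"turn":-5}]' >/dev/null; python3 st.py
```

```text
t 20.7 p [ 0.5394 -0.1136  0.1265] ang 156.48 F [-0.8 -3.8  4.9] M [-0.77 -0.51  0.38] w 0.213 99.8 j6 -1.49
   T 0.756 L 0.0982 phi -22.7 radial F 0.8
t 20.95 p [ 0.5473 -0.0986  0.1265] ang 146.49 F [-1.  -3.8  5.4] M [-0.94 -0.47  0.42] w 0.216 99.8 j6 -1.29
   T 0.785 L 0.0981 phi -32.6 radial F 1.2
```

```bash
python3 -m creep '[{"x":0.005,"y":0.0070,"z":0,"turn":-5},{"x":0.0056,"y":0.0065,"z":0,"turn":-5}]' >/dev/null; python3 st.py
```

```text
t 21.2 p [ 0.5577 -0.0853  0.1264] ang 136.49 F [-1.6 -3.5  4.6] M [-1.09 -0.29  0.35] w 0.214 99.8 j6 -1.08
   T 0.709 L 0.098 phi -42.5 radial F 1.3
```

```bash
python3 -m creep '[{"x":0.0061,"y":0.006,"z":0,"turn":-5},{"x":0.0066,"y":0.0054,"z":0,"turn":-5}]' >/dev/null; python3 st.py
```

```text
t 21.45 p [ 0.5703 -0.0739  0.1264] ang 126.5 F [-2.  -3.2  5.1] M [-1.15 -0.26  0.44] w 0.213 99.9 j6 -0.88
   T 0.79 L 0.0979 phi -52.4 radial F 1.4
```

```bash
python3 -m creep '[{"x":0.007,"y":0.0048,"z":0,"turn":-5},{"x":0.0074,"y":0.0042,"z":0,"turn":-5}]' >/dev/null; python3 st.py
```

```text
t 21.7 p [ 0.5845 -0.0649  0.1263] ang 116.51 F [-1.7 -3.2  4.5] M [-1.11 -0.09  0.45] w 0.213 99.9 j6 -0.69
   T 0.744 L 0.0979 phi -62.3 radial F 2.1
```

```bash
python3 -m creep '[{"x":-0.0145,"y":-0.0091,"z":0,"turn":10},{"x":-0.0127,"y":-0.0114,"z":0,"turn":10},{"x":-0.0105,"y":-0.0135,"z":0,"turn":10},{"x":-0.008,"y":-0.0151,"z":0,"turn":10},{"x":-0.0053,"y":-0.0162,"z":0,"turn":10}]' >/dev/null;  python3 -m creep '[{"x":-0.0024,"y":-0.0169,"z":0,"turn":10},{"x":0.0006,"y":-0.0171,"z":0,"turn":10},{"x":0.0036,"y":-0.0167,"z":0,"turn":10},{"x":0.0064,"y":-0.0158,"z":0,"turn":10},{"x":0.0091,"y":-0.0145,"z":0,"turn":10},{"x":0,"y":0,"z":0,"turn":0}]' >/dev/null; python3 st.py; python3 -m creep '[{"x":-0.0048,"y":0.0070,"z":0,"turn":-5},{"x":-0.0042,"y":0.0074,"z":0,"turn":-5},{"x":-0.0035,"y":0.0078,"z":0,"turn":-5},{"x":-0.0029,"y":0.0081,"z":0,"turn":-5}]' >/dev/null; python3 st.py
```

```text
t 23.075 p [ 0.5516 -0.21    0.1263] ang 216.64 F [-0.4  1.   8.2] M [ 0.56 -0.6   0.1 ] w 0.212 100.2 j6 -2.69
   T 0.002 L 0.0978 phi 36.7 radial F 0.2
t 23.575 p [ 0.5361 -0.1804  0.1266] ang 196.48 F [-0.4 -3.   3.9] M [-0.31 -0.68  0.65] w 0.215 99.8 j6 -2.3
   T 0.926 L 0.0982 phi 17.1 radial F -1.3
```

```bash
python3 -m creep '[{"x":-0.0011,"y":0.0041,"z":0,"turn":-2.5},{"x":-0.0010,"y":0.0042,"z":0,"turn":-2.5}]' >/dev/null; python3 st.py; python3 -m creep '[{"x":0,"y":0,"z":0,"turn":0},{"x":0,"y":0,"z":0,"turn":0}]' >/dev/null; python3 st.py
```

```text
t 23.825 p [ 0.534  -0.1723  0.1265] ang 191.57 F [-0.3 -3.8  5. ] M [-0.43 -0.49  0.57] w 0.212 99.8 j6 -2.21
   T 0.927 L 0.0982 phi 12.2 radial F -1.0
t 24.075 p [ 0.534  -0.1723  0.1265] ang 191.68 F [-1.4 -3.6  5.8] M [-0.46 -0.39  0.5 ] w 0.215 99.9 j6 -2.21
   T 0.811 L 0.0982 phi 12.2 radial F -2.1
```

```bash
python3 -m creep '[{"x":-0.0007,"y":0.0042,"z":0,"turn":-2.5},{"x":-0.0005,"y":0.0042,"z":0,"turn":-2.5}]' >/dev/null; python3 st.py; python3 -m creep '[{"x":-0.0002,"y":0.0042,"z":0,"turn":-2.5}]' >/dev/null; python3 st.py;  python3 -m creep '[{"x":0.0001,"y":0.0042,"z":0,"turn":-2.5}]' >/dev/null; python3 st.py
```

```text
t 24.325 p [ 0.5325 -0.164   0.1265] ang 186.6 F [-3.6 -4.4  5. ] M [-0.6  -0.32  0.55] w 0.215 99.9 j6 -2.11
   T 0.935 L 0.0983 phi 7.3 radial F -4.0
t 24.45 p [ 0.5321 -0.1598  0.1264] ang 184.11 F [-3.7 -4.   6.8] M [-0.67 -0.22  0.55] w 0.217 99.9 j6 -2.06
   T 0.906 L 0.0983 phi 4.8 radial F -4.0
t 24.575 p [ 0.5318 -0.1556  0.1264] ang 181.61 F [-4.8 -4.9  6.9] M [-0.68 -0.08  0.63] w 0.212 100.0 j6 -2.0
   T 1.088 L 0.0983 phi 2.4 radial F -4.9
```

```bash
python3 -m creep '[{"x":0.001,"y":0.0021,"z":0,"turn":-1.25}]' >/dev/null; python3 st.py|tail -1; python3 -m creep '[{"x":0.0004,"y":0.0021,"z":0,"turn":-1.25}]' >/dev/null; python3 st.py|tail -1;  python3 -m creep '[{"x":0.0002,"y":0.0021,"z":0,"turn":-1.25}]' >/dev/null; python3 st.py|tail -1;python3 -m creep '[{"x":0.0003,"y":0.0021,"z":0,"turn":-1.25}]' >/dev/null; python3 st.py|tail -1; for i in 1 2 3; do python3 -m creep '[{"x":0,"y":0,"z":0,"turn":0}]' >/dev/null; python3 st.py|tail -1; done
```

```text
T 0.986 L 0.0983 phi 1.1 radial F -9.5
   T 0.939 L 0.0983 phi -0.1 radial F -9.5
   T 0.96 L 0.0984 phi -1.4 radial F -8.5
   T 0.948 L 0.0984 phi -2.6 radial F -9.2
   T 0.926 L 0.0983 phi -2.6 radial F -8.2
   T 0.943 L 0.0983 phi -2.6 radial F -8.6
   T 0.944 L 0.0983 phi -2.6 radial F -8.7
```

```bash
python3 -m creep '[{"x":-0.0015,"y":0.0017,"z":0,"turn":-1},{"x":-0.0008,"y":0.0017,"z":0,"turn":-1}]' >/dev/null; python3 st.py|tail -1; python3 -m creep '[{"x":0.0002,"y":0.0017,"z":0,"turn":-1},{"x":0.0002,"y":0.0017,"z":0,"turn":-1}]' >/dev/null; python3 st.py|tail -1;  python3 -m creep '[{"x":0.0002,"y":0.0017,"z":0,"turn":-1}]' >/dev/null; python3 st.py|tail -1;python3 -m creep '[{"x":0.0002,"y":0.0017,"z":0,"turn":-1}]' >/dev/null; python3 st.py|tail -1; for i in 1 2 3; do python3 -m creep '[{"x":0,"y":0,"z":0,"turn":0}]' >/dev/null; python3 st.py|tail -1; done
```

```text
T 1.047 L 0.0983 phi -4.5 radial F -1.9
   T 1.12 L 0.0983 phi -6.5 radial F -3.6
   T 1.131 L 0.0984 phi -7.5 radial F -3.5
   T 1.123 L 0.0983 phi -8.5 radial F -2.6
   T 1.051 L 0.0983 phi -8.5 radial F -3.6
   T 1.032 L 0.0983 phi -8.5 radial F -2.7
   T 0.963 L 0.0983 phi -8.5 radial F -3.1
```

```bash
python3 -m creep '[{"x":-0.001,"y":-0.0017,"z":0,"turn":1},{"x":-0.0002,"y":-0.0017,"z":0,"turn":1},{"x":0,"y":0,"z":0,"turn":0}]' >/dev/null; python3 st.py; python3 -m creep '[{"x":-0.0001,"y":-0.0017,"z":0.0005,"turn":1},{"x":0,"y":0,"z":0,"turn":0}]' - 20 >/dev/null; python3 st.py
```

```text
t 26.95 p [ 0.5324 -0.14    0.1266] ang 172.58 F [-2.9 -5.2  4.8] M [-0.84 -0.14  0.39] w 0.214 99.8 j6 -1.82
   T 0.93 L 0.0982 phi -6.7 radial F -2.2
t 27.2 p [ 0.5324 -0.1416  0.1269] ang 173.57 F [-3.5 -4.   2.6] M [-0.78 -0.15  0.28] w 0.215 99.5 j6 -1.84
   T 0.711 L 0.0981 phi -5.8 radial F -3.0
```

```bash
python3 -m creep '[{"x":-0.0011,"y":-0.0017,"z":0,"turn":1},{"x":-0.0001,"y":-0.0017,"z":0,"turn":1},{"x":0,"y":0,"z":0,"turn":0}]' >/dev/null; python3 st.py; python3 -m creep '[{"x":0,"y":-0.0017,"z":0,"turn":1},{"x":0,"y":0,"z":0,"turn":0}]' >/dev/null; python3 st.py
```

```text
t 27.575 p [ 0.5323 -0.145   0.1272] ang 175.56 F [ 1.6 -3.3  1. ] M [-0.6  -0.57  0.27] w 0.212 99.2 j6 -1.88
   T 0.59 L 0.098 phi -3.8 radial F 1.9
t 27.825 p [ 0.5322 -0.1466  0.1273] ang 176.57 F [ 2.2 -3.   0.4] M [-0.46 -0.6   0.31] w 0.214 99.2 j6 -1.91
   T 0.597 L 0.0979 phi -2.8 radial F 2.4
```

```bash
python3 -m creep '[{"x":0,"y":-0.0017,"z":0,"turn":1},{"x":0.0001,"y":-0.0017,"z":0,"turn":1},{"x":0.0001,"y":-0.0017,"z":0,"turn":1},{"x":0,"y":0,"z":0,"turn":0}]' >/dev/null; python3 st.py; python3 -m creep '[{"x":0.0002,"y":-0.0017,"z":0,"turn":1},{"x":0.0002,"y":-0.0017,"z":0,"turn":1},{"x":0,"y":0,"z":0,"turn":0}]' >/dev/null; python3 st.py
```

```text
t 28.325 p [ 0.5321 -0.1516  0.1273] ang 179.56 F [ 2.9 -0.8  0.9] M [-0.11 -0.68  0.25] w 0.218 99.3 j6 -1.97
   T 0.325 L 0.0979 phi 0.1 radial F 2.9
t 28.7 p [ 0.5322 -0.155   0.1273] ang 181.57 F [1.9 0.  3.2] M [ 0.1  -0.57  0.19] w 0.217 99.5 j6 -2.01
   T 0.197 L 0.0978 phi 2.0 radial F 1.9
```

```bash
python3 -m creep '[{"x":0.0007,"y":-0.0085,"z":0,"turn":5},{"x":0.0014,"y":-0.0084,"z":0,"turn":5},{"x":0.0021,"y":-0.0083,"z":0,"turn":5},{"x":0.0029,"y":-0.0081,"z":0,"turn":5},{"x":0,"y":0,"z":0,"turn":0}]' >/dev/null; python3 st.py; python3 -m creep '[{"x":-0.0029,"y":0.0081,"z":0,"turn":-5},{"x":-0.0021,"y":0.0083,"z":0,"turn":-5},{"x":0,"y":0,"z":0,"turn":0}]' >/dev/null; python3 st.py;  python3 -m creep '[{"x":-0.0008,"y":0.0042,"z":0,"turn":-2.5},{"x":-0.0005,"y":0.0042,"z":0,"turn":-2.5}]' >/dev/null; python3 st.py|tail -1
```

```text
t 29.325 p [ 0.5393 -0.1878  0.1271] ang 201.48 F [1.5 2.4 4.3] M [ 0.57 -0.61  0.21] w 0.217 99.7 j6 -2.4
   T 0.045 L 0.0977 phi 21.8 radial F 2.3
t 29.7 p [ 0.5347 -0.1719  0.1277] ang 191.49 F [1.  0.1 3.7] M [-0.05 -0.42  0.45] w 0.215 99.8 j6 -2.2
   T 0.462 L 0.0974 phi 12.1 radial F 1.0
   T 1.107 L 0.0973 phi 7.5 radial F 1.5
```

```bash
for i in 1 2; do python3 -m creep '[{"x":0,"y":0,"z":0,"turn":0}]' >/dev/null; python3 st.py|tail -1; done; python3 -m creep '[{"x":0.0008,"y":-0.0042,"z":0,"turn":2.5},{"x":0.0007,"y":-0.0042,"z":0,"turn":2.5},{"x":0.0011,"y":-0.0041,"z":0,"turn":2.5},{"x":0.0013,"y":-0.0041,"z":0,"turn":2.5},{"x":0,"y":0,"z":0,"turn":0}]' >/dev/null; python3 st.py
```

```text
T 0.926 L 0.0973 phi 7.5 radial F 1.2
   T 0.992 L 0.0973 phi 7.5 radial F 0.5
t 30.825 p [ 0.5366 -0.18    0.1272] ang 196.49 F [-1.4  1.   5.2] M [ 0.24 -0.37  0.29] w 0.213 99.7 j6 -2.3
   T 0.157 L 0.0977 phi 16.9 radial F -1.0
```

```bash
python3 -m creep '[{"x":0,"y":0,"z":0,"turn":0},{"x":0,"y":0,"z":0,"turn":0},{"x":0,"y":0,"z":0,"turn":0},{"x":0,"y":0,"z":0,"turn":0},{"x":0,"y":0,"z":0,"turn":0},{"x":0,"y":0,"z":0,"turn":0},{"x":0,"y":0,"z":0,"turn":0}]' 0 >/dev/null; python3 st.py; python3 -m creep '[{"x":0,"y":0,"z":0.01,"turn":0},{"x":0,"y":0,"z":0.02,"turn":0},{"x":0,"y":0,"z":0.03,"turn":0},{"x":0,"y":0,"z":0.04,"turn":0},{"x":-0.02,"y":0,"z":0.04,"turn":0},{"x":-0.03,"y":0,"z":0.03,"turn":0},{"x":-0.03,"y":0,"z":0.03,"turn":0},{"x":0,"y":0,"z":0,"turn":0}]' >/dev/null; python3 st.py
python3 - <<'E'
from ring import *
S=np.array([.63,-.1515]);f=np.radians(16.9);a=np.array([np.cos(f),np.sin(f)])
n="side"; im,d=r.read_camera(n); cv2.imwrite("pics/side6.png",im); P=cloud(n,d)
q=P[...,:2]-S; u=-(q@a); v=q@np.array([-a[1],a[0]])
for lo in np.arange(-.03,.18,.015):
    k=(abs(v)<.008)&(u>=lo)&(u<lo+.015)&(P[...,2]>.125)&(P[...,2]<.2)
    if k.sum()>3: print("  u %.3f z med %.4f n %d"%(lo,np.median(P[k][:,2]),k.sum()))
print(circ(rect(n,im,(.63,-.151),.155),(.63,-.151),f,np.arange(.026,.0295,.001)))
x0,y0=proj(n,[.60,-.15,.15]).astype(int);cv2.imwrite("pics/c6.png",cv2.resize(im[y0-50:y0+50,x0-60:x0+60],(720,600),interpolation=3))
E
```

```text
t 31.7 p [ 0.5371 -0.1803  0.1273] ang 196.56 F [ 0.7 -0.  -0.9] M [ 0.03 -0.01 -0.02] w 0.998 0.0 j6 -2.31
   T -0.003 L 0.0972 phi 17.2 radial F 0.7
t 32.7 p [ 0.4569 -0.1808  0.3305] ang 196.51 F [ 0.5  0.2 -0.4] M [ 0.01  0.02 -0.01] w 0.999 0.0 j6 -2.38
   T -0.032 L 0.1756 phi 9.6 radial F 0.6
  u -0.030 z med 0.1547 n 9
  u -0.015 z med 0.1553 n 7
  u 0.000 z med 0.1572 n 10
  u 0.015 z med 0.1549 n 13
  u 0.030 z med 0.1490 n 17
  u 0.045 z med 0.1538 n 10
  u 0.060 z med 0.1492 n 16
  u 0.075 z med 0.1480 n 14
  u 0.090 z med 0.1524 n 16
  u 0.105 z med 0.1518 n 13
  u 0.120 z med 0.1504 n 13
  u 0.135 z med 0.1524 n 18
  u 0.150 z med 0.1482 n 14
  u 0.165 z med 0.1499 n 11
(array([ 0.6285, -0.1513]), np.float64(0.029), np.float64(29.7))
```

View pics/c6.png

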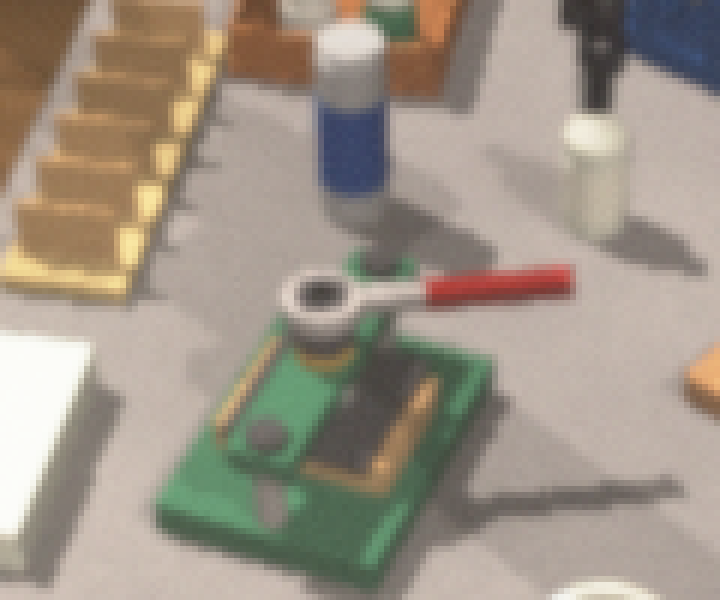

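The wrench sits level on the screw, with the head at (322,310) down on the washer at (330,355). It's released and the arm is clear, so I'm handing in.

```bash
python3 -c "
from cell import r
print(r.close_job())"
```

```text
the job is handed in; nothing more can be done
None
```

The job is handed in, but its verdict isn't shown: the screw read about 1.1 N m while turning (0.93–0.99 standing), and the wrench is released, level and home on the hex head; the other items were not re-measured.

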